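Square up the sample plates and hold them to the inspection camera

ROBOT

A 6-joint arm with a two-finger parallel gripper is mounted at the origin on the work surface. World frame = base frame: x ahead of the robot, y to its left, z up, the work surface at z = 0. Lengths are in mm, angles in rad, forces in N, time in s.
With the tool pointing down it reaches from about 275 to 1000 mm from the base axis. Payload 8.4 kg.
Tool frame: the origin (TCP) lies at the very end of the fingers, on their centre line; the grasp point (between the pads) lies behind it (r.grip_point_offset is the x of the grasp point in the tool frame, in mm); x points along the fingers, z is the direction in which the jaws open and shut, and the axes are right-handed (so a half turn about x gives the same grasp; the last joint's range is limited). The gripper opens to 85 mm and grips with 20 to 120 N. Pads are 22 mm wide; open, the fingers measure 114 mm over their backs; the gripper's body (76 mm by 85 mm) begins 54 mm behind the grasp point. The pads swing forward as they close: fully open they stand 13 mm farther back than shut.
Start: joints at [1.105, 0.353, 1.633, -0, 1.155, -0.002], TCP at [279.593, 558.977, 200.281] pointing down, gripper open.
Joint ranges: [-2.63, 2.63], [-0.92, 2.1], [0.06, 2.66], [-1.3, 4.44], [0, 2.69], [-3.02, 3.02]. Speed limits (rad/s): [2.22, 2.22, 2.79, 3.14, 3.14, 3.14].

INTERFACE

Orientations are given as [roll, pitch, yaw] about the fixed x, y, z axes, in that order (R = Rz(yaw) Ry(pitch) Rx(roll)).
In Python, from rig import r, vision, order gives the robot as it stands. The module is installed in compiled form; this text tells all that it offers.
- The arm moves only by the tool step_arm, never from a script. Its argument "rows" is a list of rows, each a list of 7 numbers: the shift along the world's x, y, z in mm, then the turn, a rotation vector about the world's x, y, z in rad, then the finger opening in mm, from 0 to 85.4. A call has exactly 8 rows; each row is the pose to reach, as a shift and turn from the pose measured when the call began; what a row does not reach only later rows make up. A row lasts 1/8 s, in which the tool goes at most 62.5 mm and 10.7 degrees, less where a joint would pass 70% of its speed; a pose out of reach is approached as far as the arm can. A call with a gripper value outside its range is refused whole. The fingers move at their own pace and stop on an object; "force" is the grip in N (left out, the last holds). Time passes only in rows, so rows that repeat a pose let the fingers close, or fill a call up. It gives the time, the measured TCP pose, the force and the opening at its end, in the units of the state.
- r.sense(): the state, without advancing time (a new reading comes with each control period).
- vision.grab_frame(name): name is "side" or "top"; returns (picture, depth): 400x640x3 uint8, red, green, blue; 400x640 float32, mm along the optical axis (not along the pixel's ray), 0 where there is no reading.
- vision.camera_info(name): a dict with "K" (3x3 intrinsics, pixels), "distortion" ([k1, k2, p1, p2, k3] as OpenCV has them; the pictures are not rectified), "origin" and "attitude" of the camera in the world. Camera axes: x right, y down, z forward; pixel columns grow to the right and rows downward; lengths in mm; the calibration is good to about 2 mm. A picture is of the moment at which its call begins. camera_info takes no time and is no camera call.
- order.sign_off(): hands the job in, once; it reports no verdict.
The state is a dict: "clock": time; "qpos": joint angles; "qvel": joint speeds; "joint_efforts": joint torques, N m; "eef_pos": TCP position; "tcp_rot": TCP orientation; "contact_force": force on the tool from outside, world axes, zero at the start; "wrist_torque": the same for the moment, N m; "opening": opening from 0.0 (shut) to 1.0 (fully open).
Only numpy, scipy, OpenCV 4.12 (cv2) and the standard library are available. Lean on these libraries where they do the work, as an engineer would, in place of code of your own. Each camera call takes 0.05 s, during which the arm holds its last target.

TASK

Tap the staggered stack of four coloured sample plates square on its plinth until their edges are flush all round, then pick all four up together as one packet. Hold the packet in the air at the inspection camera's viewing point, 180 mm above the table straight over the white cross, its long direction pointing into the lens and tipped 25 degrees so that one 40 mm end faces the lens squarely. The program finishes while still holding the packet there, still and flush, with the other things left alone and the camera not bumped.

Things in the scene. Friction and masses are not known exactly. Their poses are not given: they have to be found in the camera images.
- plate_1_center (a point): centre (half-way up) of the loose blue (bottom) sample plate, a flat rigid plastic plate 56 x 40 x 4 mm; its x axis runs along the 56 mm length, y along the 40 mm width, z up through its thickness. The four equal plates lie flat on one another, 16 mm high in all, each shoved 2 to 4 mm and turned up to 4 degrees off the plinth's axes
- plate_2_center (a point): centre (half-way up) of the loose white (second) sample plate, a flat rigid plastic plate 56 x 40 x 4 mm; its x axis runs along the 56 mm length, y along the 40 mm width, z up through its thickness. The four equal plates lie flat on one another, 16 mm high in all, each shoved 2 to 4 mm and turned up to 4 degrees off the plinth's axes
- plate_3_center (a point): centre (half-way up) of the loose orange (third) sample plate, a flat rigid plastic plate 56 x 40 x 4 mm; its x axis runs along the 56 mm length, y along the 40 mm width, z up through its thickness. The four equal plates lie flat on one another, 16 mm high in all, each shoved 2 to 4 mm and turned up to 4 degrees off the plinth's axes
- plate_4_center (a point): centre (half-way up) of the loose yellow (top) sample plate, a flat rigid plastic plate 56 x 40 x 4 mm; its x axis runs along the 56 mm length, y along the 40 mm width, z up through its thickness. The four equal plates lie flat on one another, 16 mm high in all, each shoved 2 to 4 mm and turned up to 4 degrees off the plinth's axes
- plinth_top (a point): centre of the top face of a fixed aluminium plinth, 40 mm above the table, on which the stack lies. The top is 36 mm (x) by 24 mm (y), so the plates overhang it all round and fingertips can reach 10 to 25 mm below the bottom plate beside it; its foot is 100 x 80 mm and 6 mm high. Its x axis is roughly the plates' long direction
- plinth: the same plinth; origin under its foot's centre, at table height
- viewing_point (a point): the point in the air where the middle of the packet belongs: 180 mm above the table, straight above the centre of the white cross on the camera's black base plate, and 120 mm in front of the lens glass on the lens's centre line. Its x axis points to the lens, i.e. away from the robot and 25 degrees upwards; its y axis is level; its z axis points up, leaning 25 degrees away from the lens
- camera_stand: fixed blue inspection camera with a white ring light (72 mm across) on a post, looking roughly towards the robot and 25 degrees downwards; origin on the table straight below the viewing point, x axis level towards the post (205 mm away, camera top about 300 mm high). Base plate 310 x 100 x 6 mm, from 50 mm on the robot side of the cross to 260 mm beyond it
- plate_1: the blue (bottom) plate; origin at the centre of its underside
- plate_2: the white (second) plate; origin at the centre of its underside
- plate_3: the orange (third) plate; origin at the centre of its underside
- plate_4: the yellow (top) plate; origin at the centre of its underside
- weight_big: loose round steel weight, 64 mm across, 40 mm tall with its stub; origin under its centre. Bystander
- weight_small: loose round brass weight, 48 mm across, 34 mm tall with its stub; origin under its centre. Bystander
- oil_bottle: loose amber bottle, 60 mm across, 110 mm tall; origin under its centre. Bystander
- test_bar: loose green plastic bar lying flat, 80 x 14 x 10 mm; origin under its centre, x along its length. Bystander
- bar_rest: loose steel block lying flat, 80 x 30 x 14 mm; origin under its centre, x along its length. Bystander
- screwdriver: loose black-handled screwdriver lying on the table; x points to its tip. Bystander
- beaker: loose clear plastic beaker, 68 mm across, 80 mm tall; origin under its centre. Bystander
Things that resemble listed ones, but are neither listed nor needed, are in the scene too. Several things have the shape of the plate_4; the one meant has the colours described above.

How it is judged:
By the outcome, as a careful person would: the job done as asked, in the order asked, and still so for the second after the job is handed in, while the arm keeps its last pose, push and grip.
It also fails if it takes over 48 s, if anything falls off the work surface, if the arm or the gripper's body presses on something with over 40 N, if the wrist force passes 120 N, or if a joint passes its speed limit or range.

## Working session

There is one attempt and no reset: what is moved stays moved. The work goes in short steps, Python scripts to look and compute and a tool call to move; the robot and the scene stay as the last step left them, time stands still between calls to the robot, and variables do not carry over. Pictures are saved under pics/ and viewed, and the job is handed in when it is done.

Besides the shell and the picture viewer there is one more tool, called after "Emit:" as name(argument=value, ...) on one line, values as JSON. step_arm: Moves the arm, as the interface text tells. Its arguments: {"type":"object","properties":{"rows":{"type":"array"},"force":{"type":"number"}},"required":["rows"]}

```bash
mkdir -p pics; ls; cat > h.py <<'E'
import numpy as np,cv2
from rig import r,vision,order
def cam(n):
    c=vision.camera_info(n); return c
def Rc(c):
    a=np.array(c["attitude"],float)
    if a.shape==(3,3): return a
    from scipy.spatial.transform import Rotation as R
    return R.from_euler('xyz',a).as_matrix()
def rays(n,uv):
    c=cam(n);p=cv2.undistortPoints(np.array(uv,np.float64).reshape(-1,1,2),np.array(c["K"],float),np.array(c["distortion"],float)).reshape(-1,2)
    d=np.c_[p,np.ones(len(p))]; return np.array(c["origin"],float),d@Rc(c).T
def onz(n,uv,z):
    o,d=rays(n,uv); return o+d*((z-o[2])/d[:,2])[:,None]
def proj(n,P):
    c=cam(n);R=Rc(c);pc=(np.array(P,float).reshape(-1,3)-np.array(c["origin"]))@R
    return cv2.projectPoints(pc,np.zeros(3),np.zeros(3),np.array(c["K"],float),np.array(c["distortion"],float))[0].reshape(-1,2)
def save(name,img):
    cv2.imwrite("pics/"+name+".png",img[:,:,::-1])
E
python3 - <<'E'
from h import *
for n in("top","side"):
    print(cam(n)); p,d=vision.grab_frame(n); save(n+"0",p); np.save(n+"0.npy",p);np.save(n+"0d.npy",d)
print(r.sense(), r.grip_point_offset)
E
```

```text
pics
{'K': array([[384.8877678 ,   0.        , 317.76985794],
       [  0.        , 384.8877678 , 202.73677179],
       [  0.        ,   0.        ,   1.        ]]), 'distortion': array([-0.00304712,  0.        ,  0.        ,  0.        ,  0.        ]), 'origin': array([ 308.48852038,  -39.45298567, 1265.31254424]), 'attitude': array([-2.95762915, -0.00648569, -1.54988227])}
{'K': array([[372.307472  ,   0.        , 318.44987781],
       [  0.        , 372.307472  , 202.31660876],
       [  0.        ,   0.        ,   1.        ]]), 'distortion': array([-0.06767242,  0.        ,  0.        ,  0.        ,  0.        ]), 'origin': array([ -56.60305999, -755.34154988,  775.19663676]), 'attitude': array([-2.16799709, -0.00346124, -0.66613964])}
{'clock': 0.1, 'qpos': array([ 1.10459781e+00,  3.53576441e-01,  1.63404929e+00, -1.30375054e-05,
        1.15519978e+00, -2.42612084e-03]), 'qvel': array([ 0.00101704, -0.0005184 , -0.00045326,  0.00210771,  0.00117685,
        0.00025938]), 'joint_efforts': array([-1.29861895e-03, -6.06359053e+01, -3.42823935e+01, -1.74858465e-04,
        3.94591931e-03,  4.42062753e-05]), 'eef_pos': array([279.39043038, 558.56261538, 199.64278681]), 'tcp_rot': array([-3.13434955,  1.56956341, -2.02732035]), 'contact_force': array([-0.62433888, -0.6403877 , -0.08944442]), 'wrist_torque': array([-0.02834592,  0.05156439, -0.03285586]), 'opening': 1.0012896365791801} -18.700000000000003
```

View pics/top0.png

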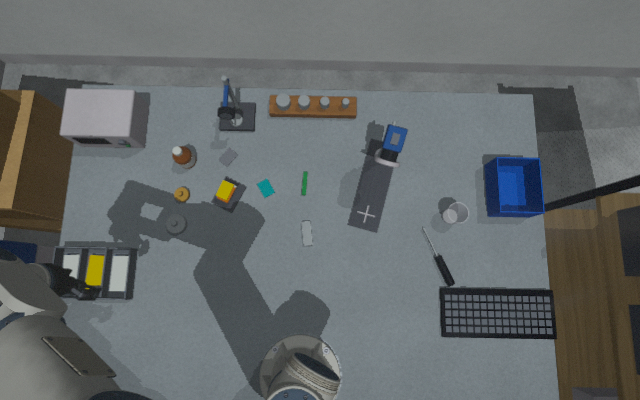

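View pics/side0.png

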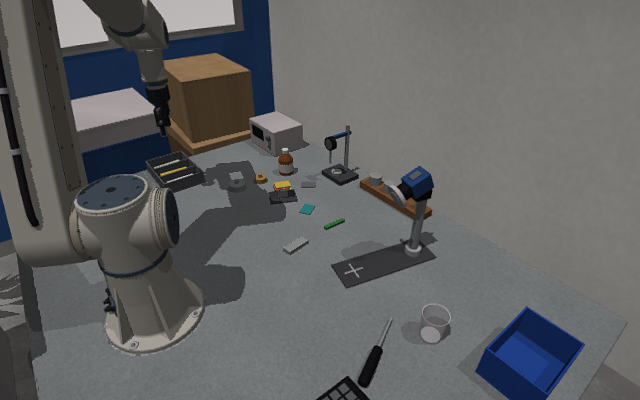

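The top view shows a yellow-topped stack at about (227,189) on a dark foot, and the white cross at (366,214). Things that could be mistaken for the stack:
- yellow plate in the rack (95,270)
- white plates in the rack (70,270) and (118,270)
- teal plate (266,188)
- grey plate (229,157)

I choose the one at (227,189), which I'll check in a close crop.

```bash
python3 - <<'E'
from h import *
a=np.load("top0.npy")[160:220,190:260]; b=np.load("side0.npy")[165:215,245:325]
a=cv2.resize(a,None,fx=8,fy=8,interpolation=cv2.INTER_CUBIC);b=cv2.resize(b,None,fx=8,fy=8,interpolation=cv2.INTER_CUBIC)
save("ct",cv2.convertScaleAbs(a,alpha=1.4));save("cs",cv2.convertScaleAbs(b,alpha=1.4))
c=np.load("top0.npy")[110:250,330:430];save("cc",cv2.resize(c,None,fx=4,fy=4,interpolation=cv2.INTER_CUBIC))
E
```

```text
(no output)
```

View pics/ct.png

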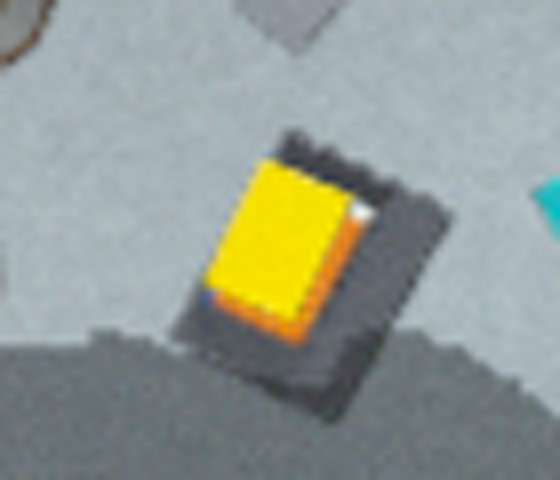

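View pics/cs.png

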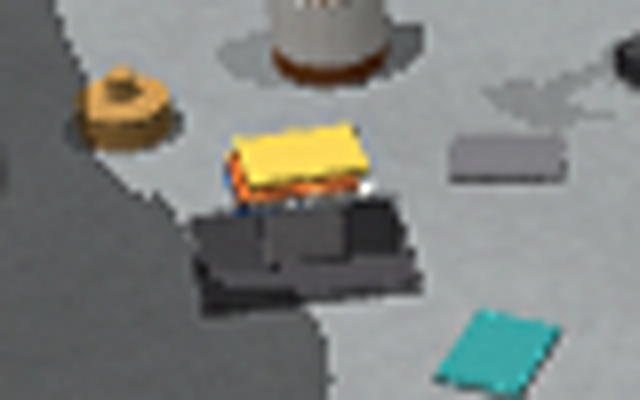

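View pics/cc.png

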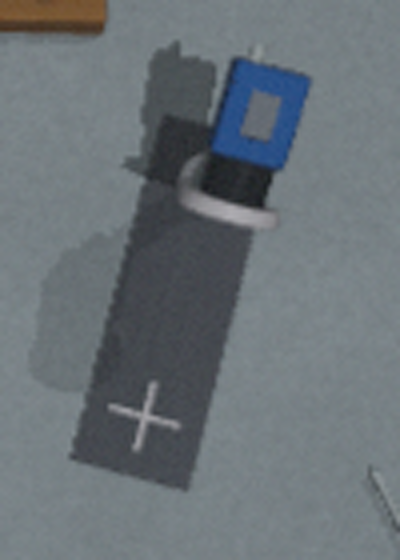

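The crops confirm the choice: the top plate is yellow, with orange, white and blue edges peeping out below it, on a grey plinth whose dark foot has corners at about (226,177), (246,187), (232,212) and (212,201). The camera base plate and cross show clearly. Next I measure.

```bash
python3 - <<'E'
from h import *
im=np.load("top0.npy");hsv=cv2.cvtColor(im,cv2.COLOR_RGB2HSV)
def big(m,roi):
    M=np.zeros_like(m);x0,y0,x1,y1=roi;M[y0:y1,x0:x1]=m[y0:y1,x0:x1]
    c=max(cv2.findContours(M,cv2.RETR_EXTERNAL,cv2.CHAIN_APPROX_NONE)[0],key=cv2.contourArea);return c,M
def rect(pts,z,lab):
    P=onz("top",pts,z)[:,:2]
    (cx,cy),(w,h),a=cv2.minAreaRect(P.astype(np.float32))
    b=cv2.boxPoints(((cx,cy),(w,h),a))
    e=b[1]-b[0];f=b[2]-b[1]
    l=e if np.linalg.norm(e)>np.linalg.norm(f) else f
    print(lab,cx,cy,w,h,"long dir deg",np.degrees(np.arctan2(l[1],l[0]))%180)
# yellow
m=((hsv[:,:,0]>23)&(hsv[:,:,0]<35)&(hsv[:,:,1]>150)).astype(np.uint8)
c,M=big(m,(205,165,250,215));rect(c,56,"yellow"); print(M.sum()); 
mo=cv2.moments(c);print("yc",onz("top",[[mo['m10']/mo['m00'],mo['m01']/mo['m00']]],56))
m=((hsv[:,:,1]>110)&(hsv[:,:,2]>90)).astype(np.uint8)
c,M=big(m,(205,165,250,215));rect(c,54,"all")
g=im.max(2); 
print(im[205,230],im[200,225],im[195,240],im[150,200],im[210,222], im[200,370],im[200,390],im[225,360])
for lab,roi,t in(("foot",(205,170,255,216),0),("base",(335,120,410,235),0)):
    m=(g<95).astype(np.uint8)
    if lab=="foot": m|=((hsv[:,:,1]>110)).astype(np.uint8)
    c,M=big(m,roi)
    print(lab,M.sum(),cv2.minAreaRect(c),cv2.boundingRect(c));rect(c,6,lab)
    save("m"+lab,cv2.resize(np.dstack([M*255]*3)[roi[1]:roi[3],roi[0]:roi[2]],None,fx=5,fy=5,interpolation=0))
m=((g>120)).astype(np.uint8);c,M=big(m,(352,200,380,226));ys,xs=np.nonzero(M[200:226,352:380]);print("cross n",len(xs))
for n in("top","side"): print(n,np.round(proj(n,[[330,180,56],[330,180,40]]),1))
E
```

```text
yellow 570.056884765625 257.97088623046875 39.648738861083984 55.92385482788086 long dir deg 157.14014
212
yc [[569.79513112 257.57727512  56.        ]]
all 565.5391845703125 255.8246612548828 48.56361389160156 64.40200805664062 long dir deg 157.0701
[70 74 79] [164 107   9] [71 72 78] [119 125 130] [77 84 86] [70 75 79] [123 133 135] [71 78 83]
foot 1183 ((229.5, 195.5), (49.0, 39.0), 0.0) (205, 176, 50, 40)
foot 561.6218872070312 250.58453369140625 132.77883911132812 164.0048828125 long dir deg 91.25786
base 2732 ((373.36346435546875, 175.57862854003906), (36.65626525878906, 107.74044799804688), 15.068489074707031) (348, 121, 51, 112)
base 644.9226684570312 -230.29811096191406 124.3468017578125 376.95294189453125 long dir deg 165.84004
cross n 54
top [[244.6 265.8]
 [245.5 265.9]]
side [[233.6 216.4]
 [234.2 220.4]]
```

View pics/mfoot.png

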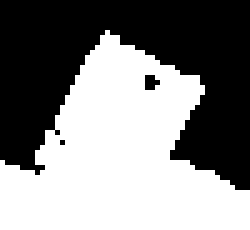

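View pics/mbase.png

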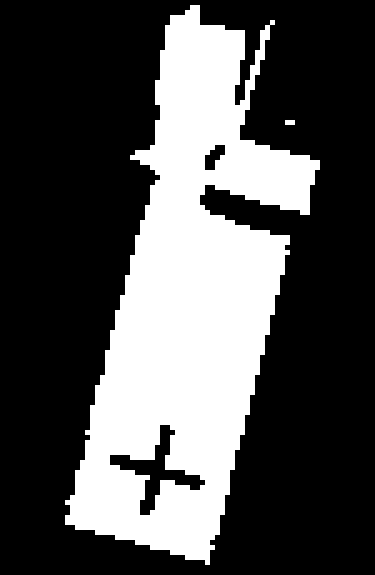

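```bash
cat >> h.py <<'E'
def edge(g,p,q,n=25,w=3.5,trim=.12):
    """subpixel edge line along approx segment p-q: (point,dir, resid)"""
    p=np.array(p,float);q=np.array(q,float);d=(q-p)/np.linalg.norm(q-p);nn=np.array([-d[1],d[0]])
    out=[];t=np.arange(-w,w+.01,.25)
    for s in np.linspace(trim,1-trim,n):
        P=(p+s*(q-p))+t[:,None]*nn
        v=cv2.remap(g.astype(np.float32),P[:,0].astype(np.float32)[None],P[:,1].astype(np.float32)[None],cv2.INTER_LINEAR)[0]
        v=cv2.GaussianBlur(v[None],(5,1),0)[0]; gr=np.abs(np.gradient(v));i=gr.argmax();
        k=slice(max(0,i-4),i+5); out.append(p+s*(q-p)+nn*(gr[k]*t[k]).sum()/gr[k].sum())
    return np.array(out)
def wl(n,pts,z):
    P=onz(n,pts,z)[:,:2]; vx,vy,x,y=cv2.fitLine(P.astype(np.float32),cv2.DIST_HUBER,0,.01,.01).ravel()
    res=np.abs((P-[x,y])@[-vy,vx]); return np.array([x,y]),np.array([vx,vy]),res.mean()
def isect(a,b):
    t=np.linalg.solve(np.c_[a[1],-b[1]],b[0]-a[0]);return a[0]+t[0]*a[1]
def ang(l): return np.degrees(np.arctan2(l[1][1],l[1][0]))%180
E
python3 - <<'E'
from h import *
im=np.load("top0.npy");g=im.max(2)
F={}
for k,p,q in(("A",(226,177),(246,187)),("B",(246,187),(232,212)),("C",(232,212),(212,201)),("D",(212,201),(225,178))):
    e=edge(g,p,q,w=3);F[k]=wl("top",e,6);print("foot",k,np.round(F[k][0],1),round(ang(F[k]),1),round(F[k][2],2))
for a,b in("AB","BC","CD","DA"): print(a+b,np.round(isect(F[a],F[b]),1))
B={}
for k,p,q in(("L",(362,155),(348.5,224)),("R",(393,168),(377,231)),("F",(348.5,224.5),(377,232))):
    e=edge(g,p,q,w=3);B[k]=wl("top",e,6);print("base",k,np.round(B[k][0],1),round(ang(B[k]),1),round(B[k][2],2))
print("front corners",isect(B["L"],B["F"]),isect(B["R"],B["F"]))
# cross
ys,xs=np.nonzero(g[202:226,354:379]>105);pts=np.c_[xs+354,ys+202];print(len(pts))
P=onz("top",pts.astype(float),6)[:,:2];(cx,cy),s,a=cv2.minAreaRect(P.astype(np.float32));print("cross",cx,cy,s,P.mean(0))
# side check
s=np.load("side0.npy");print(np.round(proj("side",[[cx,cy,6]]),1))
E
```

```text
foot A [605.5 230.6] 80.7 2.87
foot B [552.8 216.9] 154.5 0.29
foot C [518.8 276. ] 64.0 2.9
foot D [585.9 290.9] 158.4 1.09
AB [599.6 194.6]
BC [501.8 241.2]
CD [535.7 310.8]
DA [613.6 279.9]
base L [ 580.4 -167.7] 165.8 0.63
base R [ 558.6 -266.5] 165.4 0.44
base F [ 460.5 -187. ] 75.3 0.29
front corners [ 472.68036 -140.48491] [ 447.2655 -237.4513]
72
cross 510.23712158203125 -202.3286590576172 (43.04498291015625, 45.04720687866211) [ 509.63957864 -202.3452625 ]
[[353.2 269.2]]
```

```bash
python3 - <<'E'
from h import *
im=np.load("top0.npy");g=im.max(2)
c=np.array([(226.2,176.2),(246.2,186.9),(231.2,212.5),(212.5,201.9)])-.5
W=onz("top",c,6)[:,:2];print(np.round(W,1),W.mean(0))
for i in range(4):
    e=W[(i+1)%4]-W[i];print(np.linalg.norm(e),np.degrees(np.arctan2(e[1],e[0]))%180)
F={}
for k,i,w,tr in(("A",0,1.7,.1),("B",1,2,.1),("C",2,2,.15),("D",3,2,.1)):
    e=edge(g,c[i],c[(i+1)%4],w=w,trim=tr);F[k]=wl("top",e,6);print(k,round(ang(F[k]),1),round(F[k][2],2))
ps=np.array([isect(F[a],F[b]) for a,b in("AB","BC","CD","DA")]);print(ps,ps.mean(0))
s=np.load("side0.npy")
save("scr",cv2.convertScaleAbs(cv2.resize(s[225:295,320:420],None,fx=7,fy=7,interpolation=cv2.INTER_CUBIC)))
print(im[187,232],im[190,226])
Y=im[165:215,205:250].astype(int);yel=(Y[:,:,0]>150)&(Y[:,:,1]>130)&(Y[:,:,2]<60);print(yel.sum())
d=np.load("top0d.npy");print(d[180:200:4,222:236:3])
E
```

```text
[[628.7 269.2]
 [593.3 199.9]
 [505.4 244.7]
 [539.7 309. ]] [566.74356867 255.68218776]
77.8237418260438 62.94120787124628
98.62458569623098 152.99372099888566
72.880911169844 61.93907272984404
97.48048571746318 155.90744539519855
A 65.6 0.83
B 154.1 0.26
C 63.1 1.03
D 156.5 1.06
[[594.7808  196.52884]
 [501.13208 242.06985]
 [536.84357 312.54022]
 [629.19775 272.40704]] [565.4885  255.88649]
[156 138  11] [178 163   0]
198
[[   0.     1290.6874 1293.5068 1294.4049 1301.4816]
 [1237.7672 1240.889  1238.3274 1242.2164 1290.3557]
 [1234.6765 1237.8483 1234.0443 1233.5851 1243.053 ]
 [1236.8076 1234.0844 1232.377  1240.8706 1289.8384]
 [1229.8114 1235.9811 1239.976  1285.7114 1284.7439]]
```

View pics/scr.png

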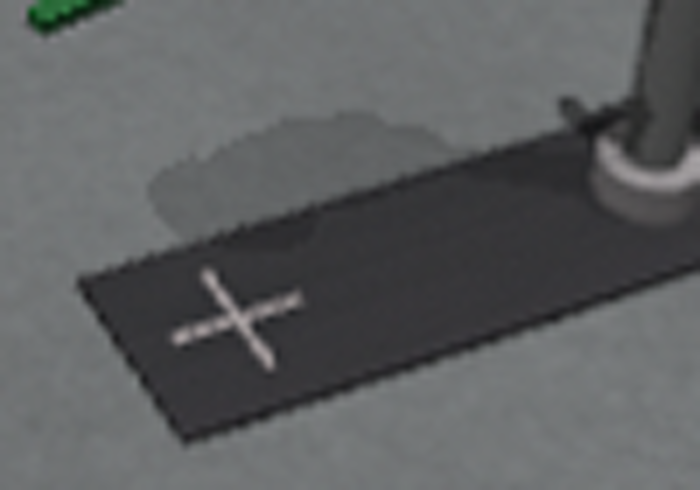

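```bash
python3 - <<'E'
from h import *
from scipy.spatial.transform import Rotation as R
s=r.sense();M=R.from_euler('xyz',s["tcp_rot"]).as_matrix();print(np.round(M,3));z=M[:,2];print(s["clock"],"jaw deg",np.degrees(np.arctan2(z[1],z[0])))
E
```

```text
[[-0.001 -0.894  0.447]
 [-0.001  0.447  0.894]
 [-1.    -0.    -0.001]]
0.1 jaw deg 63.42810071789724
```

Emit:
step_arm(rows=[[36, -38, 0, 0, 0, -0.18, 85], [72, -76, 0, 0, 0, -0.36, 85], [108, -114, 0, 0, 0, -0.54, 85], [144, -152, 0, 0, 0, -0.72, 85], [180, -190, 0, 0, 0, -0.9, 85], [216, -228, 0, 0, 0, -1.08, 85], [252, -265, -20, 0, 0, -1.26, 85], [286, -302, -40, 0, 0, -1.44, 85]], force=20)

```text
clock: 1.1
eef_pos: [566.5, 255.2, 159.1]
tcp_rot: [2.854, 1.57, 2.515]
contact_force: [1.1, 0.4, 0.8]
opening: 0.998
```

```bash
cat >> h.py <<'E'
def st():
    from scipy.spatial.transform import Rotation as R
    s=r.sense();M=R.from_euler('xyz',s["tcp_rot"]).as_matrix()
    print(round(s["clock"],2),"tcp",np.round(s["eef_pos"],1),"x",np.round(M[:,0],3),"jaw",round(np.degrees(np.arctan2(M[1,2],M[0,2])),2),"F",np.round(s["contact_force"],1),"op",round(s["opening"]*85.4,1),"q",np.round(s["qpos"],2))
    return s,M
E
python3 -c "
from h import *
st()"
```

```text
1.1 tcp [566.5 255.2 159.1] x [-0.001  0.001 -1.   ] jaw -19.43 F [1.1 0.4 0.8] op 85.2 q [0.42 0.39 1.68 0.   1.07 0.76]
```

Emit:
step_arm(rows=[[0, 0.5, -20, 0, 0, -0.05, 85], [0, 0.5, -40, 0, 0, -0.104, 85], [0, 0.5, -60, 0, 0, -0.104, 85], [0, 0.5, -80, 0, 0, -0.104, 85], [0, 0.5, -84, 0, 0, -0.104, 85], [0, 0.5, -84, 0, 0, -0.104, 85], [0, 0.5, -84, 0, 0, -0.104, 85], [0, 0.5, -84, 0, 0, -0.104, 85]])

```text
clock: 2.1
eef_pos: [566.9, 256.0, 75.9]
tcp_rot: [1.721, 1.57, 1.278]
contact_force: [-0.5, -0.7, -0.1]
opening: 0.996
```

```bash
python3 - <<'E'
from h import *
st()
p,d=vision.grab_frame("side");save("s1",cv2.resize(p[110:220,220:340],None,fx=6,fy=5,interpolation=cv2.INTER_CUBIC))
p,d=vision.grab_frame("top");save("t1",cv2.resize(p[140:230,170:280],None,fx=6,fy=6,interpolation=cv2.INTER_CUBIC))
E
```

```text
2.1 tcp [566.9 256.   75.9] x [ 0.     0.001 -1.   ] jaw -25.38 F [-0.5 -0.7 -0.1] op 85.1 q [0.42 0.48 1.74 0.   0.92 0.86]
```

View pics/s1.png

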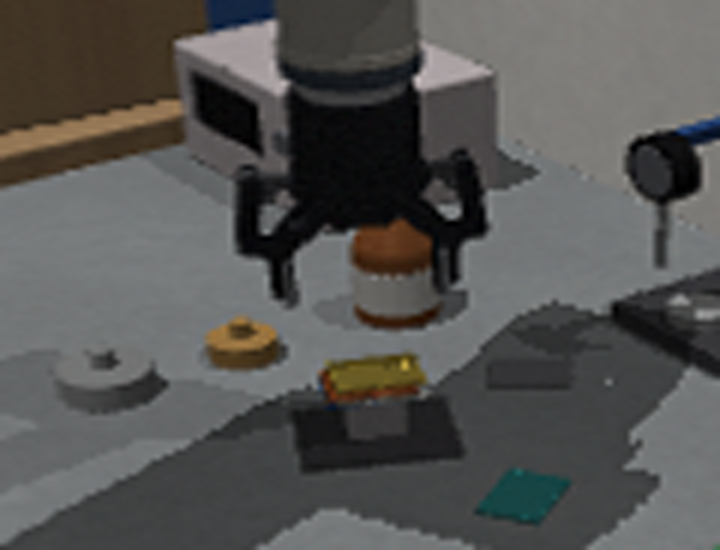

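View pics/t1.png

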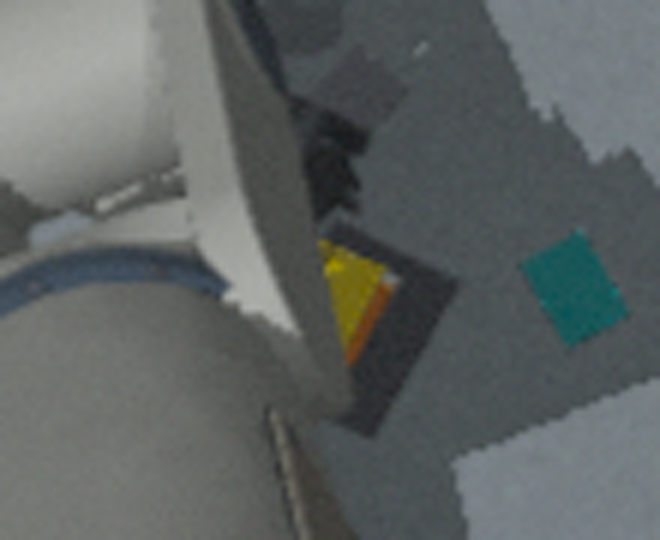

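The views show the fingers straddling the stack's ends at side crop x≈290 and 445, with the stack between 320 and 425. I go down.

Emit:
step_arm(rows=[[-0.5, 0, -15, 0, 0, 0, 85], [-0.5, 0, -30, 0, 0, 0, 85], [-0.5, 0, -42, 0, 0, 0, 85], [-0.5, 0, -49, 0, 0, 0, 85], [-0.5, 0, -49, 0, 0, 0, 80], [-0.5, 0, -49, 0, 0, 0, 76], [-0.5, 0, -49, 0, 0, 0, 72], [-0.5, 0, -49, 0, 0, 0, 70]])

```text
clock: 3.2
eef_pos: [566.5, 255.9, 27.1]
tcp_rot: [1.573, 1.569, 1.13]
contact_force: [0.5, -0.1, 1.0]
opening: 0.817
```

Emit:
step_arm(rows=[[0, 0, 0, 0, 0, 0, 68], [0, 0, 0, 0, 0, 0, 66], [0, 0, 0, 0, 0, 0, 64], [0, 0, 0, 0, 0, 0, 62], [0, 0, 0, 0, 0, 0, 60], [0, 0, 0, 0, 0, 0, 58], [0, 0, 0, 0, 0, 0, 56], [0, 0, 0, 0, 0, 0, 54]], force=20)

```text
clock: 4.2
eef_pos: [566.5, 256.0, 27.1]
tcp_rot: [1.563, 1.569, 1.12]
contact_force: [0.7, -0.2, 0.2]
opening: 0.633
```

Emit:
step_arm(rows=[[0, 0, 0, 0, 0, 0, 54], [0, 0, 0, 0, 0, 0, 54], [0, 0, 0, 0, 0, 0, 54], [0, 0, 0, 0, 0, 0, 54], [0, 0, 0, 0, 0, 0, 54], [0, 0, 0, 0, 0, 0, 54], [0, 0, 0, 0, 0, 0, 54], [0, 0, 0, 0, 0, 0, 54]], force=20)

```text
clock: 5.2
eef_pos: [566.5, 256.0, 27.0]
tcp_rot: [1.593, 1.569, 1.15]
contact_force: [0.4, 0.4, 0.6]
opening: 0.631
```

```bash
python3 - <<'E'
from h import *
st()
p,d=vision.grab_frame("side");save("s2",cv2.resize(p[130:220,230:330],None,fx=7,fy=6,interpolation=cv2.INTER_CUBIC))
E
```

```text
5.2 tcp [566.5 256.   27. ] x [ 0.001  0.001 -1.   ] jaw -25.38 F [0.4 0.4 0.6] op 53.9 q [0.42 0.55 1.76 0.   0.83 0.86]
```

View pics/s2.png

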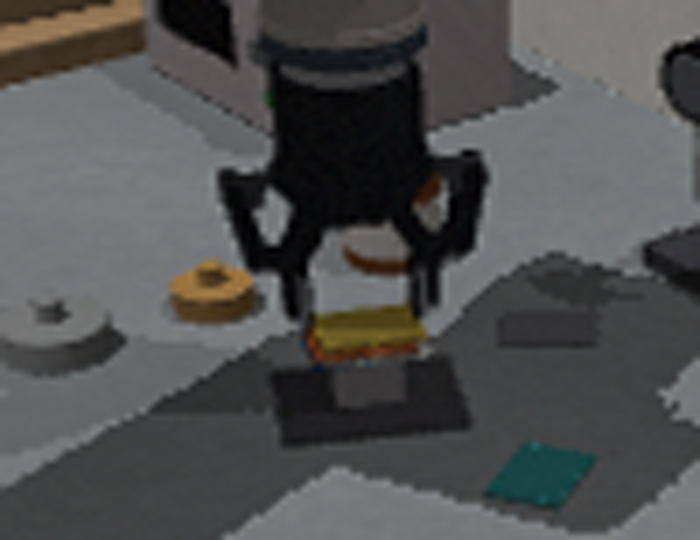

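```bash
python3 - <<'E'
from h import *
print(proj("side",[[566.5,256,27],[566.5,256,56],[566.5,256,127],[566.5,256,6]]))
s=np.load("side0.npy");hs=cv2.cvtColor(s,cv2.COLOR_RGB2HSV)
m=((hs[:,:,0]>20)&(hs[:,:,0]<35)&(hs[:,:,1]>130)).astype(np.uint8);ys,xs=np.nonzero(m[175:200,265:300]);print(xs.mean()+265,ys.mean()+175,len(xs))
print(proj("side",[[569.8,257.6,56]]))
# teal plate check in both
d=np.load("side0d.npy")
for f in("s",):
    o,dd=rays("side",[[282,185]]);print("depth pt",o+dd*d[185,282])
d=np.load("top0d.npy");o,dd=rays("top",[[227,187]]);print("depth pt top",o+dd*d[187,227])
E
```

```text
[[281.77278608 190.23471617]
 [281.37068544 183.62950667]
 [280.3527484  166.79331249]
 [282.05915161 194.9234054 ]]
282.3411764705882 184.1529411764706 85
[[281.87550066 183.16866118]]
depth pt [[565.14262972 249.96434734  53.47456924]]
depth pt top [[579.31080794 251.06777266  52.95856843]]
```

```bash
python3 - <<'E'
from h import *
for P in([591,244],[542,268],[593.5,243],[540,269]):
    print(P,[np.round(proj("side",[[P[0],P[1],z]])[0],1).tolist() for z in(27,40,60,80)])
p,d=vision.grab_frame("side")
save("s3",cv2.convertScaleAbs(cv2.resize(p[160:205,255:310],None,fx=13,fy=13,interpolation=cv2.INTER_CUBIC),alpha=2))
np.set_printoptions(linewidth=250);print(np.round(d[172:196:2,266:300:2]))
E
```

```text
[591, 244] [[289.0, 189.4], [288.8, 186.5], [288.6, 181.9], [288.4, 177.3]]
[542, 268] [[274.5, 191.0], [274.3, 188.1], [274.0, 183.5], [273.6, 178.8]]
[593.5, 243] [[289.7, 189.3], [289.5, 186.4], [289.3, 181.8], [289.1, 177.2]]
[540, 269] [[273.9, 191.1], [273.7, 188.1], [273.4, 183.6], [273.0, 178.9]]
[[1325. 1331. 1335. 1324. 1329. 1564. 1572. 1543. 1531. 1532. 1527. 1365. 1347. 1347. 1355. 1350. 1568.]
 [1328. 1338. 1334. 1333. 1557. 1554. 1553. 1549. 1537. 1535. 1529. 1370. 1350. 1362. 1556. 1553. 1554.]
 [1535. 1540. 1343. 1339. 1537. 1547. 1540. 1542. 1544. 1544. 1538. 1369. 1355. 1359. 1539. 1538. 1543.]
 [1525. 1526. 1342. 1344. 1526. 1524. 1523. 1527. 1521. 1526. 1526. 1387. 1363. 1363. 1530. 1533. 1526.]
 [1505. 1514. 1362. 1348. 1354. 1512. 1508. 1518. 1512. 1515. 1510. 1510. 1369. 1375. 1513. 1513. 1516.]
 [1500. 1498. 1502. 1360. 1354. 1390. 1395. 1391. 1394. 1390. 1392. 1396. 1371. 1506. 1500. 1506. 1500.]
 [1486. 1483. 1483. 1489. 1354. 1382. 1376. 1384. 1377. 1380. 1378. 1381. 1376. 1488. 1491. 1485. 1482.]
 [1477. 1476. 1472. 1476. 1373. 1364. 1368. 1369. 1371. 1372. 1368. 1371. 1370. 1475. 1474. 1477. 1474.]
 [1466. 1462. 1463. 1462. 1368. 1359. 1361. 1365. 1361. 1363. 1362. 1365. 1371. 1468. 1462. 1460. 1467.]
 [1450. 1455. 1446. 1444. 1368. 1357. 1363. 1362. 1366. 1366. 1378. 1439. 1445. 1439. 1443. 1448. 1447.]
 [1432. 1433. 1428. 1427. 1429. 1421. 1379. 1382. 1383. 1386. 1385. 1427. 1431. 1429. 1429. 1437. 1435.]
 [1427. 1430. 1413. 1410. 1416. 1422. 1383. 1383. 1391. 1386. 1391. 1417. 1417. 1415. 1423. 1425. 1430.]]
```

View pics/s3.png

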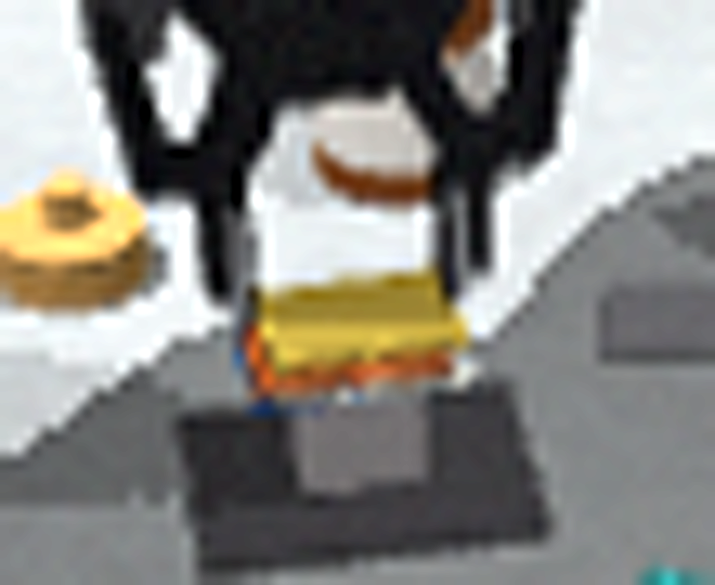

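```bash
python3 - <<'E'
from h import *
s,M=st()
p,d=vision.grab_frame("side")
for u,v in((270,176),(271,178),(272,180),(273,181),(273,182),(272,182),(291,176),(291,178),(290,180),(290,182),(290,181),(282,184),(275,165),(283,160)):
    o,dd=rays("side",[[u,v]]);print(u,v,p[v,u],np.round((o+dd*d[v,u])[0],0))
E
```

```text
5.3 tcp [566.5 256.   27.1] x [ 0.001  0.001 -1.   ] jaw -25.38 F [-0.2  0.   1. ] op 54.2 q [0.42 0.55 1.76 0.   0.83 0.86]
270 176 [18 18 19] [528. 268.  97.]
271 178 [5 5 6] [526. 260.  93.]
272 180 [27 28 28] [532. 263.  81.]
273 181 [55 57 58] [536. 264.  75.]
273 182 [54 56 58] [534. 261.  73.]
272 182 [22 22 24] [533. 266.  70.]
291 176 [3 2 5] [595. 232.  90.]
291 178 [10 10 11] [596. 235.  79.]
290 180 [55 56 58] [589. 231.  75.]
290 182 [64 66 69] [588. 230.  67.]
290 181 [54 56 58] [590. 233.  70.]
282 184 [81 71 27] [566. 252.  56.]
275 165 [9 8 9] [540. 247. 147.]
283 160 [13 12 14] [567. 237. 162.]
```

```bash
python3 - <<'E'
from h import *
p=np.load("side0.npy");d=np.load("side0d.npy")
print(proj("side",[[279.6,559,200],[279.6,559,213],[279.6,559,240]]))
save("s4",cv2.convertScaleAbs(cv2.resize(p[60:145,130:190],None,fx=7,fy=7,interpolation=cv2.INTER_CUBIC),alpha=1.5))
for u in(161,163,165):
  for v in range(122,136,2):
    o,dd=rays("side",[[u,v]]);print(u,v,p[v,u],np.round((o+dd*d[v,u])[0],0))
E
```

```text
[[168.64753312 141.33282069]
 [167.89333009 138.07716674]
 [166.30788034 131.21057837]]
161 122 [60 57 57] [ 390. 1049.   93.]
161 124 [28 29 32] [249. 487. 299.]
161 126 [6 6 5] [250. 494. 289.]
161 128 [7 5 7] [252. 509. 277.]
161 130 [15 18 19] [249. 505. 271.]
161 132 [25 25 26] [248. 507. 263.]
161 134 [28 31 36] [248. 514. 253.]
163 122 [12 12 13] [260. 498. 300.]
163 124 [12 14 15] [256. 486. 297.]
163 126 [4 5 6] [259. 506. 283.]
163 128 [8 8 8] [258. 506. 276.]
163 130 [5 7 7] [257. 510. 267.]
163 132 [19 20 22] [255. 508. 261.]
163 134 [11 13 13] [254. 511. 253.]
165 122 [ 8  7 10] [292. 598. 260.]
165 124 [ 8  7 10] [268. 508. 287.]
165 126 [38 38 40] [266. 509. 280.]
165 128 [48 48 51] [265. 509. 273.]
165 130 [49 49 51] [263. 507. 267.]
165 132 [25 25 27] [262. 509. 259.]
165 134 [ 8 11  9] [259. 504. 254.]
```

View pics/s4.png

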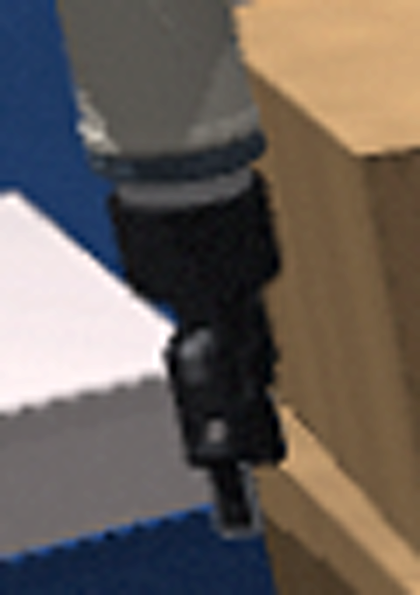

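The picture and depth disagree with the reported pose. The fingertips are really about 35–40 mm above the reported TCP: at the start they were at z≈248 for a TCP of 200, and now they are at about 67 for 27. The fingers closed above the stack and touched nothing. I'll open, go lower in steps and check.

Emit:
step_arm(rows=[[0, 0, 0, 0, 0, 0, 70], [0, 0, 0, 0, 0, 0, 85], [0, 0, 0, 0, 0, 0, 85], [0, 0, 0, 0, 0, 0, 85], [0, 0, -6, 0, 0, 0, 85], [0, 0, -13, 0, 0, 0, 85], [0, 0, -20, 0, 0, 0, 85], [0, 0, -20, 0, 0, 0, 85]])

```text
clock: 6.35
eef_pos: [565.9, 255.7, 6.1]
tcp_rot: [2.89, 1.57, 2.447]
contact_force: [0.8, -1.2, 0.4]
opening: 0.995
```

```bash
python3 - <<'E'
from h import *
st()
p,d=vision.grab_frame("side")
save("s5",cv2.convertScaleAbs(cv2.resize(p[150:205,250:315],None,fx=11,fy=10,interpolation=cv2.INTER_CUBIC),alpha=2))
E
```

```text
6.35 tcp [565.9 255.7   6.1] x [-0.001  0.001 -1.   ] jaw -25.38 F [ 0.8 -1.2  0.4] op 85.0 q [0.42 0.58 1.77 0.   0.79 0.86]
```

View pics/s5.png

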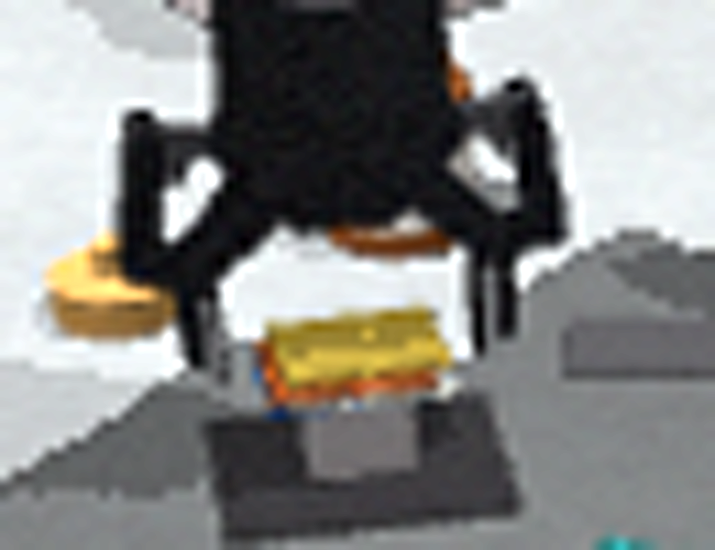

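```bash
python3 - <<'E'
from h import *
p,d=vision.grab_frame("side")
np.set_printoptions(linewidth=250)
print(list(range(265,278)))
for v in range(178,193): print(v,np.round(d[v,265:278]),p[v,271])
print(list(range(289,300)))
for v in range(176,192): print(v,np.round(d[v,289:300]))
for u,v in((267,184),(268,185),(272,188),(271,186),(297,182),(294,184)):
    o,dd=rays("side",[[u,v]]);print(u,v,p[v,u],np.round((o+dd*d[v,u])[0],0))
E
```

```text
[265, 266, 267, 268, 269, 270, 271, 272, 273, 274, 275, 276, 277]
178 [1341. 1337. 1339. 1335. 1343. 1526. 1523. 1522. 1523. 1532. 1524. 1525. 1528.] [119 123 124]
179 [   0. 1342. 1344. 1344. 1345. 1518. 1524. 1519. 1521. 1519. 1517. 1521. 1514.] [120 123 124]
180 [1494. 1346. 1347. 1348. 1345. 1517. 1513. 1508.    0. 1511. 1514. 1513. 1511.] [120 124 125]
181 [1496. 1352. 1352. 1347. 1348. 1508. 1506. 1503. 1510. 1511. 1513. 1509. 1507.] [121 125 126]
182 [1496. 1349. 1350. 1348. 1352. 1501. 1502. 1504. 1497. 1500. 1395. 1396. 1386.] [123 127 127]
183 [1490. 1360. 1356. 1352. 1349. 1499. 1490. 1495. 1500. 1390. 1387. 1384. 1386.] [121 125 125]
184 [1492. 1366. 1363. 1360. 1357. 1360. 1485. 1491. 1388. 1381. 1376. 1378. 1378.] [65 67 68]
185 [1483. 1483. 1360. 1364. 1358. 1361. 1485. 1481. 1382. 1382. 1377. 1375. 1369.] [68 70 71]
186 [1472. 1472. 1366. 1365. 1361. 1361. 1466. 1476. 1389. 1378. 1370. 1368. 1374.] [67 69 70]
187 [1471. 1470. 1469. 1463. 1355. 1361. 1471. 1472. 1480. 1369. 1371. 1364. 1360.] [67 69 69]
188 [1461. 1468. 1455. 1467. 1464. 1460. 1460. 1460. 1456. 1369. 1
[... 1129 characters left out ...]
 1484. 1474. 1478. 1389. 1479. 1478. 1481. 1484. 1479.]
186 [1372. 1372. 1471. 1478. 1480. 1472. 1473. 1479. 1472. 1480. 1481.]
187 [1372. 1377. 1470. 1469. 1469. 1468. 1466. 1472. 1472. 1467. 1465.]
188 [1368. 1371. 1465. 1463. 1463. 1461. 1464. 1463. 1466. 1461. 1465.]
189 [1366. 1369. 1370. 1448. 1448. 1452. 1458. 1459. 1451. 1459. 1457.]
190 [1438. 1435. 1444. 1434. 1441. 1443. 1456. 1444. 1450. 1450. 1457.]
191 [1437. 1430. 1440. 1438. 1434. 1434. 1446. 1446. 1442. 1449. 1451.]
267 184 [7 7 8] [517. 275.  64.]
268 185 [15 15 17] [519. 273.  60.]
272 188 [68 71 70] [568. 330.  -0.]
271 186 [67 69 70] [570. 340.   3.]
297 182 [66 67 68] [675. 311.  -3.]
294 184 [55 56 58] [602. 225.  56.]
```

Depth puts the tips at z≈55 with the reported TCP at 6, so the offset is about +36 mm plus the opening setback. I go 18 mm lower and tap the ends.

Emit:
step_arm(rows=[[0.3, 0.3, -6, 0, 0, 0, 85], [0.3, 0.3, -12, 0, 0, 0, 85], [0.3, 0.3, -18, 0, 0, 0, 84], [0.3, 0.3, -18, 0, 0, 0, 80], [0.3, 0.3, -18, 0, 0, 0, 76], [0.3, 0.3, -18, 0, 0, 0, 73], [0.3, 0.3, -18, 0, 0, 0, 70], [0.3, 0.3, -18, 0, 0, 0, 68]])

```text
clock: 7.45
eef_pos: [566.8, 256.2, -11.0]
tcp_rot: [1.624, 1.569, 1.181]
contact_force: [0.2, 0.9, -0.5]
opening: 0.794
```

Emit:
step_arm(rows=[[0, 0, 0, 0, 0, 0, 66], [0, 0, 0, 0, 0, 0, 64], [0, 0, 0, 0, 0, 0, 62], [0, 0, 0, 0, 0, 0, 60], [0, 0, 0, 0, 0, 0, 58], [0, 0, 0, 0, 0, 0, 57], [0, 0, 0, 0, 0, 0, 56], [0, 0, 0, 0, 0, 0, 54]], force=20)

```text
clock: 8.45
eef_pos: [566.3, 256.8, -10.5]
tcp_rot: [2.189, 1.569, 1.746]
contact_force: [-4.5, 2.1, 7.8]
opening: 0.65
```

```bash
python3 - <<'E'
from h import *
st()
p,d=vision.grab_frame("side")
save("s6",cv2.convertScaleAbs(cv2.resize(p[150:205,250:315],None,fx=11,fy=10,interpolation=cv2.INTER_CUBIC),alpha=2))
E
```

```text
8.45 tcp [566.3 256.8 -10.5] x [-0.     0.002 -1.   ] jaw -25.4 F [-4.5  2.1  7.8] op 55.5 q [0.42 0.6  1.78 0.   0.76 0.86]
```

View pics/s6.png

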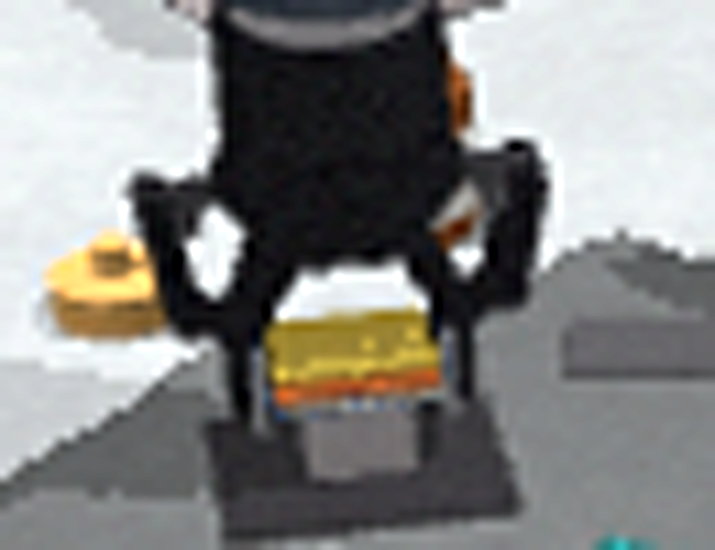

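Ends look flush in the picture, with the opening at 55.5 mm ≈ 56. Next I open, turn 90° and tap the long sides.

Emit:
step_arm(rows=[[0, 0, 0, 0, 0, 0, 54], [0, 0, 0, 0, 0, 0, 54], [0, 0, 0, 0, 0, 0, 62], [0, 0, 0, 0, 0, 0, 75], [0, 0, 0, 0, 0, 0, 85], [0, 0, 0, 0, 0, 0, 85], [0, 0, 0, 0, 0, 0.17, 85], [0, 0, 0, 0, 0, 0.34, 85]])

```text
clock: 9.5
eef_pos: [566.3, 256.8, -10.5]
tcp_rot: [2.181, 1.569, 2.084]
contact_force: [0.1, 0.5, 0.4]
opening: 0.994
```

Emit:
step_arm(rows=[[0, 0, 0, 0, 0, 0.17, 85], [0, 0, 0, 0, 0, 0.34, 85], [0, 0, 0, 0, 0, 0.51, 85], [0, 0, 0, 0, 0, 0.68, 85], [0, 0, 0, 0, 0, 0.85, 85], [0, 0, 0, 0, 0, 1.02, 85], [0, 0, 0, 0, 0, 1.18, 85], [0, 0, 0, 0, 0, 1.23, 85]])

```text
clock: 10.5
eef_pos: [566.3, 256.7, -10.5]
tcp_rot: [2.189, 1.569, -2.959]
contact_force: [0.5, 0.1, 0.5]
opening: 0.996
```

```bash
python3 - <<'E'
from h import *
st()
p,d=vision.grab_frame("side")
save("s7",cv2.convertScaleAbs(cv2.resize(p[150:205,250:315],None,fx=11,fy=10,interpolation=cv2.INTER_CUBIC),alpha=2))
E
```

```text
10.5 tcp [566.3 256.7 -10.5] x [-0.002 -0.    -1.   ] jaw 65.06 F [0.5 0.1 0.5] op 85.1 q [ 0.42  0.61  1.77  0.    0.76 -0.71]
```

View pics/s7.png

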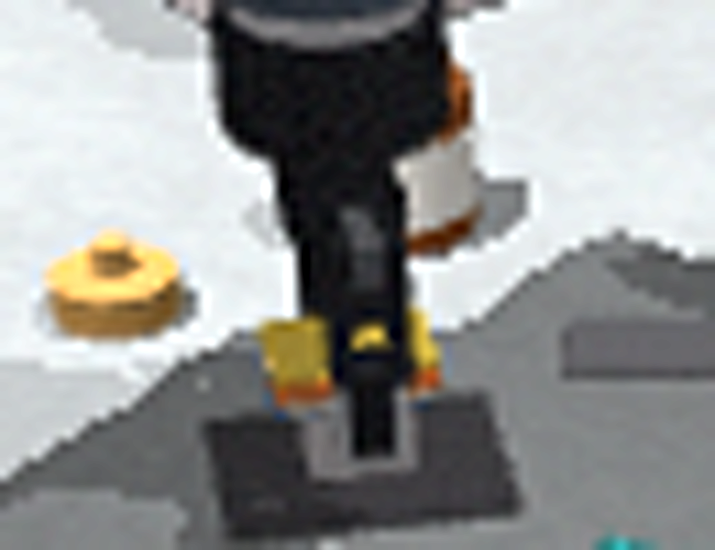

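The near finger stands in front of the long side at crop (375,420), and the ends are still flush at the left and right. I close.

Emit:
step_arm(rows=[[0, 0, 0, 0, 0, -0.008, 75], [0, 0, 0, 0, 0, -0.008, 65], [0, 0, 0, 0, 0, -0.008, 58], [0, 0, 0, 0, 0, -0.008, 54], [0, 0, 0, 0, 0, -0.008, 52], [0, 0, 0, 0, 0, -0.008, 50], [0, 0, 0, 0, 0, -0.008, 48], [0, 0, 0, 0, 0, -0.008, 46]])

```text
clock: 11.55
eef_pos: [566.2, 256.6, -10.5]
tcp_rot: [2.269, 1.569, -2.886]
contact_force: [-0.4, -1.0, 1.6]
opening: 0.538
```

Emit:
step_arm(rows=[[0, 0, 0, 0, 0, 0, 45], [0, 0, 0, 0, 0, 0, 44], [0, 0, 0, 0, 0, 0, 43], [0, 0, 0, 0, 0, 0, 42], [0, 0, 0, 0, 0, 0, 41], [0, 0, 0, 0, 0, 0, 40], [0, 0, 0, 0, 0, 0, 38], [0, 0, 0, 0, 0, 0, 38]])

```text
clock: 12.55
eef_pos: [566.5, 256.9, -10.4]
tcp_rot: [2.099, 1.569, -3.055]
contact_force: [-0.3, 0.5, 1.6]
opening: 0.465
```

```bash
python3 - <<'E'
from h import *
st()
p,d=vision.grab_frame("side")
save("s8",cv2.convertScaleAbs(cv2.resize(p[150:205,250:315],None,fx=11,fy=10,interpolation=cv2.INTER_CUBIC),alpha=2))
E
```

```text
12.55 tcp [566.5 256.9 -10.4] x [-0.001 -0.    -1.   ] jaw 64.66 F [-0.3  0.5  1.6] op 39.7 q [ 0.42  0.61  1.77  0.    0.76 -0.71]
```

View pics/s8.png

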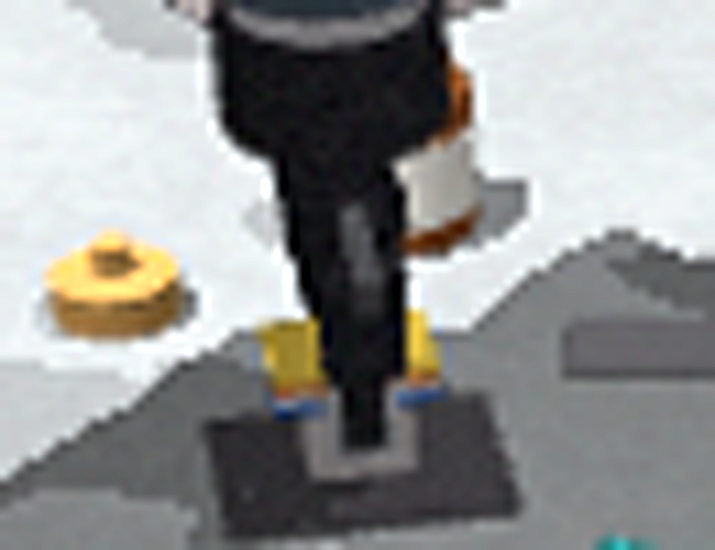

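Long sides are flush, with the opening at 39.7 mm. There is time for a second round on the ends and sides, so I make sure.

Emit:
step_arm(rows=[[0, 0, 0, 0, 0, 0, 50], [0, 0, 0, 0, 0, 0, 70], [0, 0, 0, 0, 0, 0, 85], [0, 0, 0, 0, 0, 0, 85], [0, 0, 0, 0, 0, -0.17, 85], [0, 0, 0, 0, 0, -0.34, 85], [0, 0, 0, 0, 0, -0.51, 85], [0, 0, 0, 0, 0, -0.68, 85]])

```text
clock: 13.6
eef_pos: [566.4, 256.8, -10.4]
tcp_rot: [2.115, 1.569, 2.557]
contact_force: [-0.3, 0.1, -0.5]
opening: 0.994
```

Emit:
step_arm(rows=[[0, 0, 0, 0, 0, -0.17, 85], [0, 0, 0, 0, 0, -0.34, 85], [0, 0, 0, 0, 0, -0.51, 85], [0, 0, 0, 0, 0, -0.68, 85], [0, 0, 0, 0, 0, -0.85, 85], [0, 0, 0, 0, 0, -0.891, 80], [0, 0, 0, 0, 0, -0.891, 70], [0, 0, 0, 0, 0, -0.891, 64]])

```text
clock: 14.6
eef_pos: [566.4, 256.8, -10.4]
tcp_rot: [2.172, 1.569, 1.725]
contact_force: [1.4, -0.4, -0.5]
opening: 0.752
```

```bash
python3 -c "
from h import *
st()"
```

```text
14.6 tcp [566.4 256.8 -10.4] x [-0.     0.001 -1.   ] jaw -25.61 F [ 1.4 -0.4 -0.5] op 64.2 q [0.42 0.6  1.78 0.   0.76 0.87]
```

Emit:
step_arm(rows=[[0, 0, 0, 0, 0, 0.0045, 62], [0, 0, 0, 0, 0, 0.0045, 60], [0, 0, 0, 0, 0, 0.0045, 58], [0, 0, 0, 0, 0, 0.0045, 57], [0, 0, 0, 0, 0, 0.0045, 56], [0, 0, 0, 0, 0, 0.0045, 54], [0, 0, 0, 0, 0, 0.0045, 54], [0, 0, 0, 0, 0, 0.0045, 54]], force=30)

```text
clock: 15.6
eef_pos: [566.5, 256.9, -10.2]
tcp_rot: [2.07, 1.569, 1.628]
contact_force: [-2.0, 0.7, 3.3]
opening: 0.65
```

```bash
python3 -c "
from h import *
st()"
```

```text
15.6 tcp [566.5 256.9 -10.2] x [-0.     0.002 -1.   ] jaw -25.35 F [-2.   0.7  3.3] op 55.5 q [0.42 0.6  1.78 0.   0.76 0.86]
```

Emit:
step_arm(rows=[[0, 0, 0, 0, 0, 0, 65], [0, 0, 0, 0, 0, 0, 85], [0, 0, 0, 0, 0, 0, 85], [0, 0, 0, 0, 0, 0.17, 85], [0, 0, 0, 0, 0, 0.34, 85], [0, 0, 0, 0, 0, 0.51, 85], [0, 0, 0, 0, 0, 0.68, 85], [0, 0, 0, 0, 0, 0.85, 85]])

```text
clock: 16.6
eef_pos: [566.4, 256.8, -10.4]
tcp_rot: [2.168, 1.569, 2.581]
contact_force: [-0.5, 0.0, -0.2]
opening: 0.994
```

Emit:
step_arm(rows=[[0, 0, 0, 0, 0, 0.17, 85], [0, 0, 0, 0, 0, 0.34, 85], [0, 0, 0, 0, 0, 0.51, 85], [0, 0, 0, 0, 0, 0.68, 85], [0, 0, 0, 0, 0, 0.719, 70], [0, 0, 0, 0, 0, 0.719, 58], [0, 0, 0, 0, 0, 0.719, 50], [0, 0, 0, 0, 0, 0.719, 46]])

```text
clock: 17.6
eef_pos: [566.4, 256.8, -10.4]
tcp_rot: [2.144, 1.569, -3.008]
contact_force: [1.3, 0.6, -0.8]
opening: 0.54
```

```bash
python3 - <<'E'
from h import *
st()
p,d=vision.grab_frame("side")
save("s9",cv2.convertScaleAbs(cv2.resize(p[150:205,250:315],None,fx=11,fy=10,interpolation=cv2.INTER_CUBIC),alpha=2))
E
```

```text
17.6 tcp [566.4 256.8 -10.4] x [-0.002 -0.    -1.   ] jaw 64.83 F [ 1.3  0.6 -0.8] op 46.1 q [ 0.42  0.61  1.77  0.    0.76 -0.71]
```

View pics/s9.png

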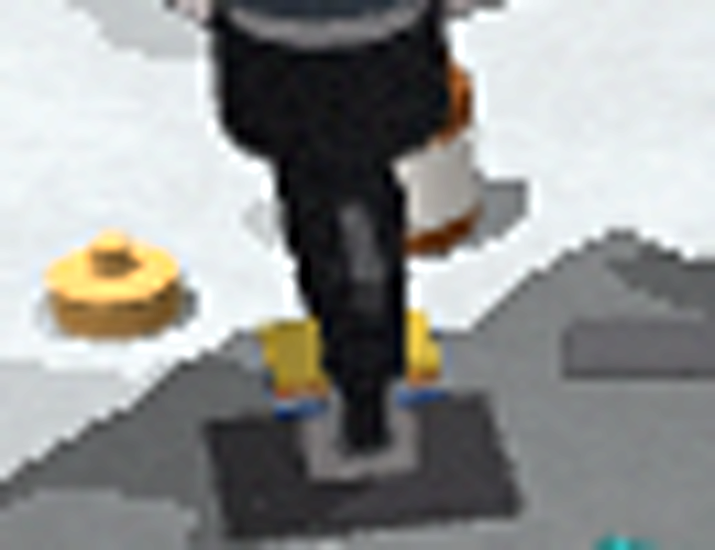

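Emit:
step_arm(rows=[[0, 0, 0, 0, 0, -0.003, 45], [0, 0, 0, 0, 0, -0.003, 44], [0, 0, 0, 0, 0, -0.003, 43], [0, 0, 0, 0, 0, -0.003, 42], [0, 0, 0, 0, 0, -0.003, 41], [0, 0, 0, 0, 0, -0.003, 40], [0, 0, 0, 0, 0, -0.003, 38], [0, 0, 0, 0, 0, -0.003, 37]], force=30)

```text
clock: 18.65
eef_pos: [566.5, 256.9, -10.3]
tcp_rot: [2.087, 1.569, -3.068]
contact_force: [0.7, 0.2, 0.8]
opening: 0.468
```

Emit:
step_arm(rows=[[0, 0, 0, 0, 0, 0, 36], [0, 0, 0, 0, 0, 0, 36], [0, 0, 1, 0, 0, 0, 36], [0, 0, 4, 0, 0, 0, 36], [0, 0, 10, 0, 0, 0, 36], [0, 0, 20, 0, 0, 0, 36], [0, 0, 35, 0, 0, 0, 36], [0, 0, 50, 0, 0, 0, 36]], force=60)

```text
clock: 19.65
eef_pos: [566.8, 257.0, 41.2]
tcp_rot: [1.762, 1.57, 2.891]
contact_force: [-0.4, -0.0, -0.9]
opening: 0.461
```

```bash
python3 - <<'E'
from h import *
st()
p,d=vision.grab_frame("side")
save("s10",cv2.convertScaleAbs(cv2.resize(p[130:205,240:315],None,fx=8,fy=8,interpolation=cv2.INTER_CUBIC),alpha=2))
E
```

```text
19.65 tcp [566.8 257.   41.2] x [-0.001  0.    -1.   ] jaw 64.66 F [-0.4 -0.  -0.9] op 39.4 q [ 0.42  0.53  1.76  0.    0.86 -0.71]
```

View pics/s10.png

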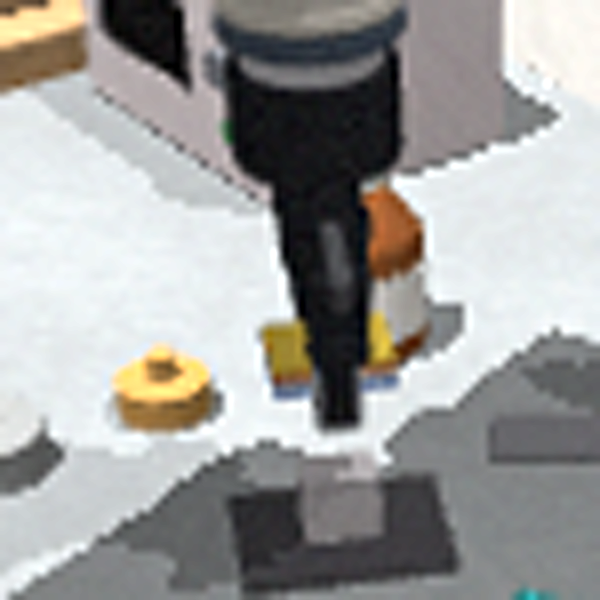

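The picture shows the whole packet lifted, with yellow down to blue visible and the plinth bare. I carry it over.

Emit:
step_arm(rows=[[0, 0, 15, 0, 0, 0, 36], [-3, -5, 40, 0, 0, 0, 36], [-8, -20, 70, 0, 0, 0.03, 36], [-15, -45, 100, 0, 0, 0.06, 36], [-25, -75, 125, 0, 0, 0.09, 36], [-35, -110, 140, 0, 0, 0.12, 36], [-45, -150, 140, 0, 0, 0.15, 36], [-55, -190, 140, 0, 0, 0.19, 36]])

```text
clock: 20.7
eef_pos: [512.7, 66.5, 184.3]
tcp_rot: [-0.773, 1.568, 0.547]
contact_force: [-0.5, -0.5, -0.5]
opening: 0.463
```

Emit:
step_arm(rows=[[-8, -40, 0, 0, 0, 0, 36], [-16, -80, 0, 0, 0, 0, 36], [-24, -115, 0, 0, 0, 0, 36], [-32, -150, 0, 0, 0, 0, 36], [-38, -180, 0, 0, 0, 0, 36], [-40, -205, 0, 0, 0, 0, 36], [-40, -220, 0, 0, 0, 0, 36], [-40, -220, 0, 0, 0, 0, 36]])

```text
clock: 21.7
eef_pos: [472.8, -154.0, 184.7]
tcp_rot: [-0.847, 1.567, 0.472]
contact_force: [0.5, 0.5, -0.6]
opening: 0.459
```

```bash
cat >> h.py <<'E'
def plan(C,yaw=-14.5,off=58.4):
    from scipy.spatial.transform import Rotation as R
    s,M=st();a=np.radians(yaw);h=np.array([np.cos(a),np.sin(a),0]);t=np.radians(25);k=np.array([0,0,1.])
    tx=np.sin(t)*h-np.cos(t)*k;y=np.cross(k,h);tz=y*np.sign(y@M[:,2]);T=np.c_[tx,np.cross(tz,tx),tz]
    rv=R.from_matrix(T@M.T).as_rotvec();P=np.array(C)+off*tx
    print("target tcp",np.round(P,1),"shift",np.round(P-s["eef_pos"],1),"rotvec",np.round(rv,4),np.degrees(np.linalg.norm(rv)))
E
python3 - <<'E'
from h import *
plan([509,-202,180])
E
```

```text
21.7 tcp [ 472.8 -154.   184.7] x [ 0.003  0.002 -1.   ] jaw 75.56 F [ 0.5  0.5 -0.6] op 39.2 q [-0.32  0.17  1.92  0.    1.05 -1.64]
target tcp [ 532.9 -208.2  127.1] shift [ 60.1 -54.1 -57.6] rotvec [-0.1106 -0.4192 -0.0016] 24.843643303839592
```

Emit:
step_arm(rows=[[4, -6, -8, -0.014, -0.052, 0, 36], [8, -12, -16, -0.03, -0.11, 0, 36], [13, -20, -24, -0.045, -0.17, 0, 36], [18, -27, -32, -0.06, -0.23, 0, 36], [23, -34, -40, -0.075, -0.29, 0, 36], [27, -41, -48, -0.092, -0.35, 0, 36], [31, -47, -56, -0.11, -0.41, -0.001, 36], [31, -47, -57.5, -0.111, -0.419, -0.002, 36]])

```text
clock: 22.7
eef_pos: [502.8, -199.8, 126.2]
tcp_rot: [-1.569, 1.137, -0.251]
contact_force: [1.0, -0.7, -0.9]
opening: 0.462
```

```bash
python3 - <<'E'
from h import *
plan([509,-202,180])
for n in("side","top"):
    p,d=vision.grab_frame(n);np.save(n+"1.npy",p);np.save(n+"1d.npy",d)
    u,v=proj(n,[[480,-194.5,180]])[0];print(n,u,v);u=int(u);v=int(v)
    save(n+"11",cv2.convertScaleAbs(cv2.resize(p[v-50:v+50,u-60:u+80],None,fx=5.5,fy=5.5,interpolation=cv2.INTER_CUBIC),alpha=1.6))
E
```

```text
22.7 tcp [ 502.8 -199.8  126.2] x [ 0.407 -0.105 -0.907] jaw 75.48 F [ 1.  -0.7 -0.9] op 39.5 q [-0.43  0.14  2.22  0.22  0.36 -1.94]
target tcp [ 532.9 -208.2  127.1] shift [30.1 -8.4  0.8] rotvec [-0.0014 -0.0019  0.0003] 0.13852691110131288
side 346.44110646419847 224.468222055619
top 370.8560431828967 214.4094620151662
```

View pics/side11.png

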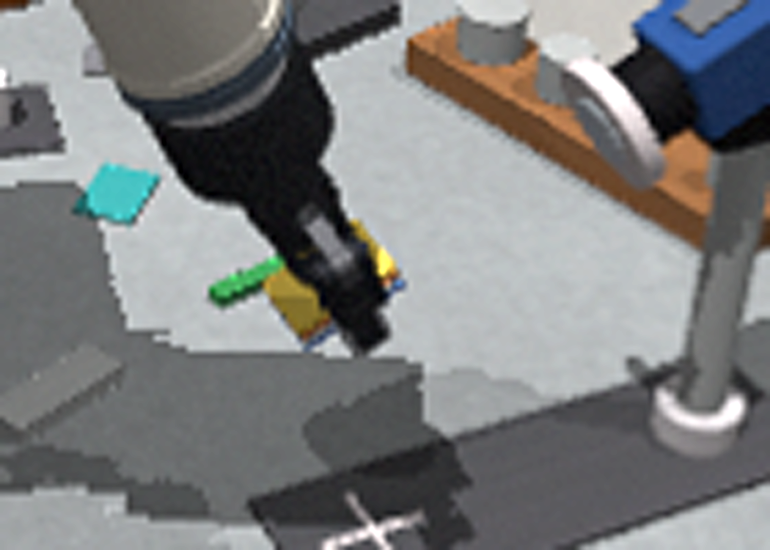

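View pics/top11.png

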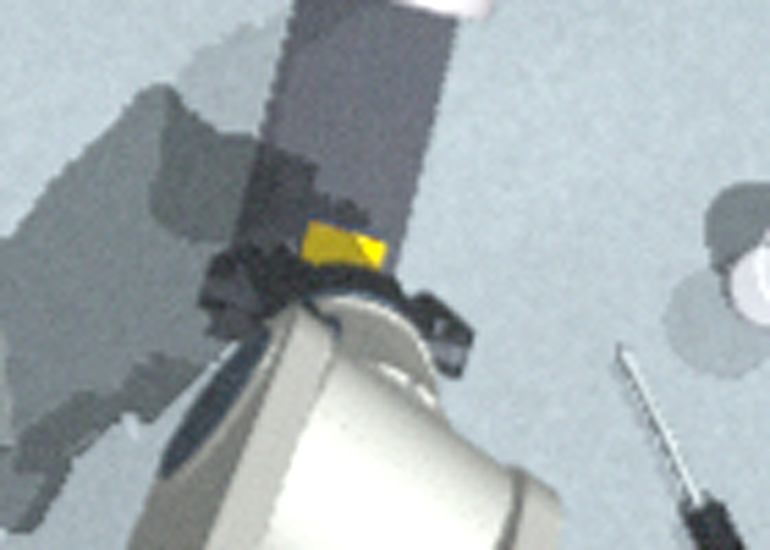

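```bash
cat >> h.py <<'E'
def corners(C,yaw=-14.5,tilt=25):
    a=np.radians(yaw);h=np.array([np.cos(a),np.sin(a),0]);t=np.radians(tilt);k=np.array([0,0,1.])
    X=np.cos(t)*h+np.sin(t)*k;Y=np.cross(k,h);Z=np.cross(X,Y)
    return {(a,b,c):np.array(C)+28*a*X+20*b*Y+8*c*Z for a in(1,-1) for b in(1,-1) for c in(1,-1)}
def overlay(n,p,C,name,win=35,f=9,**kw):
    u,v=proj(n,[C])[0].astype(int);q=cv2.resize(p[v-win:v+win,u-win:u+win],None,fx=f,fy=f,interpolation=cv2.INTER_CUBIC);q=cv2.convertScaleAbs(q,alpha=1.6)
    K=corners(C,**kw)
    for c,col in((1,(255,0,0)),(-1,(0,255,255))):
        P=proj(n,[K[(1,1,c)],K[(1,-1,c)],K[(-1,-1,c)],K[(-1,1,c)]])
        cv2.polylines(q,[np.round((P-[u-win,v-win]+.5)*f).astype(int)],True,col,1)
    save(name,q)
E
python3 - <<'E'
from h import *
for n in("side","top"):
    overlay(n,np.load(n+"1.npy"),[479,-193.7,179.2],n+"12")
E
```

```text
(no output)
```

View pics/side12.png

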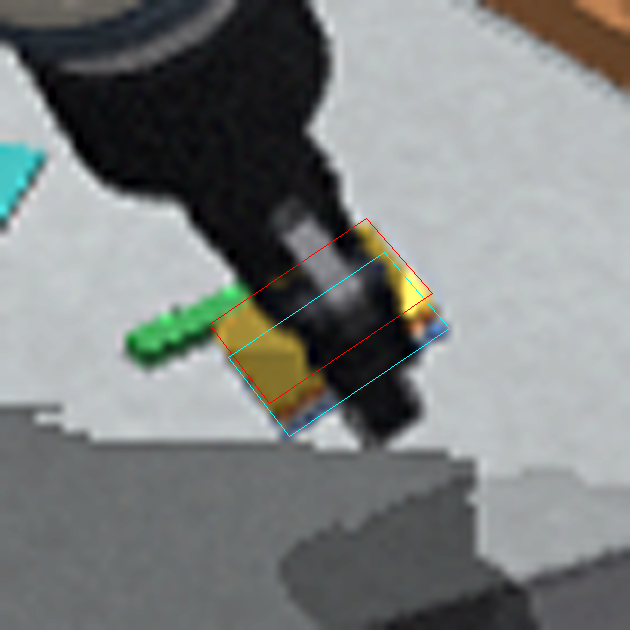

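View pics/top12.png

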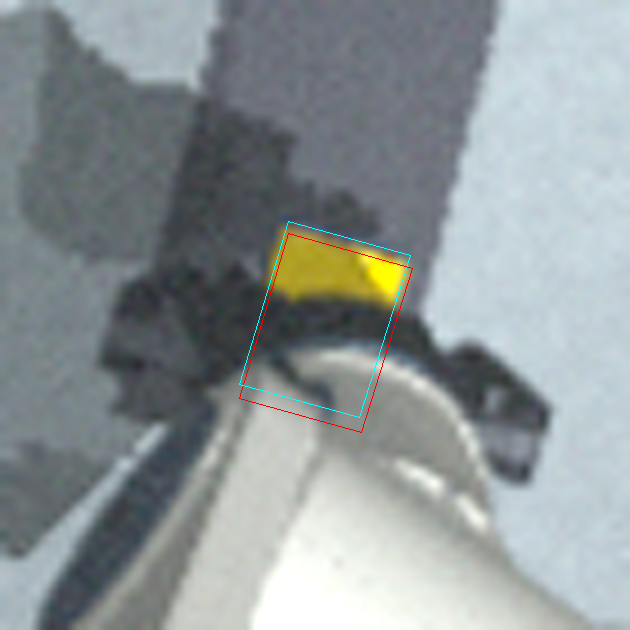

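The overlay of the predicted packet (the offset taken along the tool axis) fits both views, and the tilt is right. The top camera appears to sit about 2 mm off in x and y compared with the robot and the side view. I correct for that and move in gently.

Emit:
step_arm(rows=[[4, -1.5, 0.2, 0, 0, 0, 36], [9, -3.5, 0.4, 0, -0.001, 0, 36], [14, -5, 0.6, -0.001, -0.002, 0, 36], [19, -7, 0.8, -0.001, -0.002, 0, 36], [24, -9, 0.8, -0.001, -0.002, 0, 36], [27.5, -10, 0.8, -0.001, -0.002, 0, 36], [28.6, -10.4, 0.8, -0.001, -0.002, 0, 36], [28.6, -10.4, 0.8, -0.001, -0.002, 0, 36]])

```text
clock: 23.8
eef_pos: [532.3, -210.6, 127.8]
tcp_rot: [-1.571, 1.134, -0.253]
contact_force: [-1.4, 0.3, -1.2]
opening: 0.46
```

```bash
python3 - <<'E'
from h import *
plan([507.5,-204,180])
s,M=st();C=s["eef_pos"]-58.4*M[:,0];print("C",C)
for n in("side","top"):
    p,d=vision.grab_frame(n);np.save(n+"2.npy",p)
    overlay(n,p,C,n+"21")
    K=corners(C)
    e=[K[(1,1,1)],K[(1,-1,1)]]
    a,b=proj(n,e); pts=edge(p.max(2) if n=="top" else p[:,:,2].astype(float),a,b,w=3,trim=.2,n=15)
    dd=(b-a)/np.linalg.norm(b-a);nn=np.array([-dd[1],dd[0]]);print(n,"front edge normal offset px",np.median((pts-a)@nn),nn)
# cross in side, robust: bright pixels around
p=np.load("side0.npy");g=p.max(2)
ys,xs=np.nonzero(g[258:282,342:366]>110);P=onz("side",np.c_[xs+342,ys+258].astype(float),6)[:,:2]
print(len(xs),"cross side",P.mean(0),cv2.minAreaRect(P.astype(np.float32)))
E
```

```text
23.8 tcp [ 532.3 -210.6  127.8] x [ 0.41  -0.106 -0.906] jaw 75.5 F [-1.4  0.3 -1.2] op 39.3 q [-0.43  0.18  2.16  0.2   0.38 -1.92]
target tcp [ 531.4 -210.2  127.1] shift [-0.9  0.4 -0.7] rotvec [0.0001 0.0005 0.    ] 0.028306289872625092
23.8 tcp [ 532.3 -210.6  127.8] x [ 0.41  -0.106 -0.906] jaw 75.5 F [-1.4  0.3 -1.2] op 39.3 q [-0.43  0.18  2.16  0.2   0.38 -1.92]
C [ 508.34212187 -204.42091725  180.72149515]
side front edge normal offset px 0.4879299433797009 [-0.73761894  0.67521722]
top front edge normal offset px -0.41199314332123865 [-0.26504119  0.96423709]
56 cross side [ 508.97225652 -197.50055276] ((508.9122009277344, -189.52691650390625), (58.07758712768555, 69.83930969238281), 28.08452033996582)
```

View pics/side21.png

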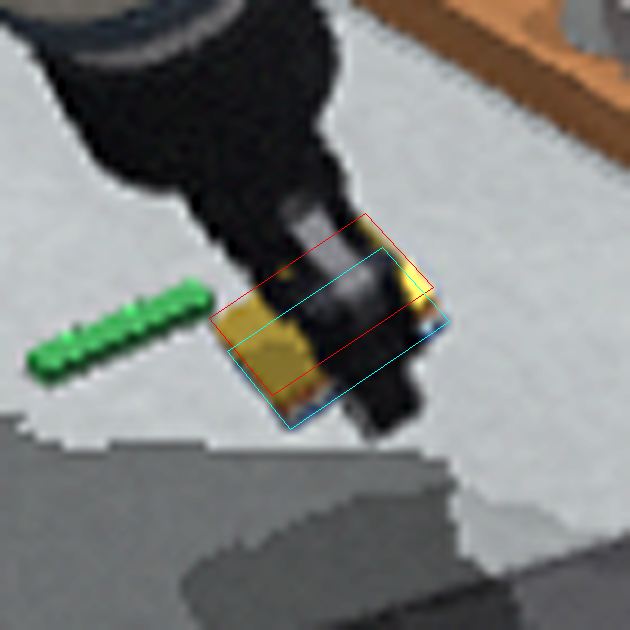

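View pics/top21.png

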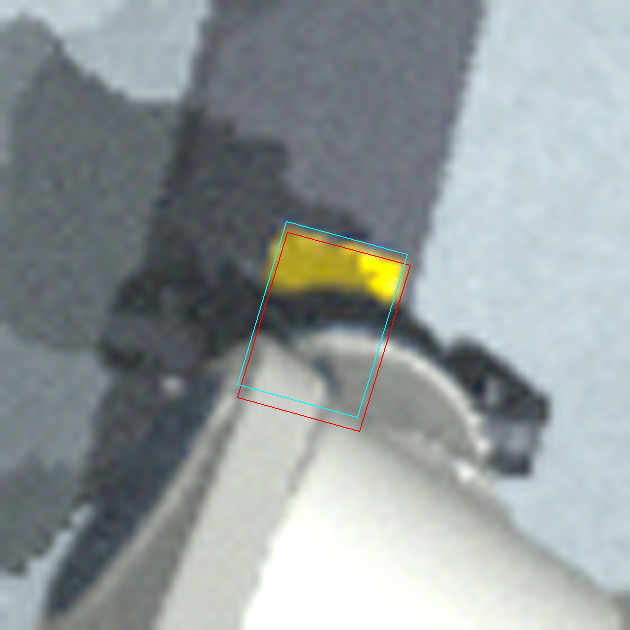

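```bash
python3 - <<'E'
from h import *
def m(x,y): return np.array([(x+.5)/7-.5+320,(y+.5)/7-.5+225])
a,b,c,d=m(205,268),m(272,368),m(172,340),m(302,297)
t=np.linalg.solve(np.c_[b-a,-(d-c)],c-a);X=a+t[0]*(b-a);print(X,(a+b)/2,(c+d)/2)
print("cross side",onz("side",[X,(a+b)/2,(c+d)/2,X-[0,.5]],6))
# subpixel base-plate lines from side view: front edge and near/far edges
p=np.load("side0.npy");g=p.max(2)
f=lambda *q:[m(*z) for z in q]
L={}
for k,(s,e) in {"F":f((80,282),(185,442)),"N":f((185,442),(640,285)),"B":f((80,282),(560,140))}.items():
    L[k]=wl("side",edge(g,s,e,w=2.5),6);print(k,ang(L[k]),L[k][2])
c1,c2=isect(L["F"],L["N"]),isect(L["F"],L["B"]);print(c1,c2,np.linalg.norm(c1-c2),(c1+c2)/2+50*np.array([.968,-.25]))
# packet offsets in image: yellow blue edges measured at final pose
s,M=st();C=s["eef_pos"]-58.4*M[:,0];K=corners(C)
im=np.load("side2.npy").astype(float)
def off(n,im,A,B,w=2.5,tr=(.1,.3)):
    a,b=proj(n,[A,B]);a2=a+tr[0]*(b-a);b2=a+tr[1]*(b-a)
    pts=edge(im,a2,b2,w=w,trim=0,n=9);dd=(b-a)/np.linalg.norm(b-a);nn=np.array([-dd[1],dd[0]]);print(n,np.round(np.median((pts-a)@nn),2),np.round(nn,2))
g=im.max(2)
off("side",g,K[(-1,1,1)],K[(-1,-1,1)],tr=(.1,.9))   # back top edge
off("side",g,K[(-1,-1,-1)],K[(1,-1,-1)],tr=(.04,.25)) # near bottom edge
off("side",g,K[(-1,-1,-1)],K[(1,-1,-1)],tr=(.85,.97))
g=np.load("top2.npy").astype(float);g=g[:,:,0]-g[:,:,2]
off("top",g,K[(1,1,1)],K[(1,-1,1)],tr=(.1,.9))
off("top",g,K[(1,1,1)],K[(-1,1,1)],tr=(.05,.3))
off("top",g,K[(1,-1,1)],K[(-1,-1,1)],tr=(.05,.25))
E
```

```text
[353.64315849 270.00044977] [353.64285714 270.        ] [353.42857143 270.07142857]
cross side [[ 509.01158808 -205.58399242    6.        ]
 [ 509.01214787 -205.58208934    6.        ]
 [ 508.32331883 -205.41291093    6.        ]
 [ 510.4028837  -204.06858617    6.        ]]
F 75.56774 0.31153409529987763
N 165.27759 0.36164654984937705
B 165.39528 0.38279170424315917
[ 443.16287 -244.98352] [ 468.9026  -144.96771] 103.27486 [ 504.43271484 -207.47561646]
23.9 tcp [ 532.1 -210.6  127.8] x [ 0.409 -0.106 -0.906] jaw 75.5 F [-0.5  0.1 -0.8] op 39.1 q [-0.43  0.18  2.16  0.2   0.38 -1.92]
side 1.22 [-0.78  0.63]
side 0.48 [0.56 0.83]
side 0.52 [0.56 0.83]
top -0.28 [-0.27  0.96]
top 0.88 [-0.96 -0.29]
top 0.71 [-0.95 -0.3 ]
```

Within about 1–2 mm, both cameras agree that the packet centre (508.3, -204.4, 180.7) is over the cross (corrected estimate about 508.5, -204.2). I hold still for a second, then check bystanders and flushness.

Emit:
step_arm(rows=[[0, 0, 0, 0, 0, 0, 36], [0, 0, 0, 0, 0, 0, 36], [0, 0, 0, 0, 0, 0, 36], [0, 0, 0, 0, 0, 0, 36], [0, 0, 0, 0, 0, 0, 36], [0, 0, 0, 0, 0, 0, 36], [0, 0, 0, 0, 0, 0, 36], [0, 0, 0, 0, 0, 0, 36]])

```text
clock: 24.9
eef_pos: [532.1, -210.6, 127.8]
tcp_rot: [-1.571, 1.134, -0.253]
contact_force: [0.6, 0.1, -0.9]
opening: 0.458
```

```bash
python3 - <<'E'
from h import *
st()
p,d=vision.grab_frame("side");save("sf",p)
save("sfz",cv2.convertScaleAbs(cv2.resize(p[200:250,325:385],None,fx=12,fy=12,interpolation=cv2.INTER_CUBIC),alpha=2))
E
```

```text
24.9 tcp [ 532.1 -210.6  127.8] x [ 0.41  -0.106 -0.906] jaw 75.5 F [ 0.6  0.1 -0.9] op 39.1 q [-0.43  0.18  2.16  0.2   0.38 -1.92]
```

View pics/sf.png

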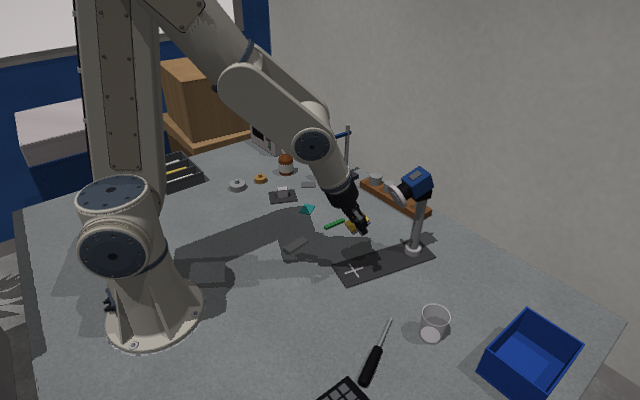

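View pics/sfz.png

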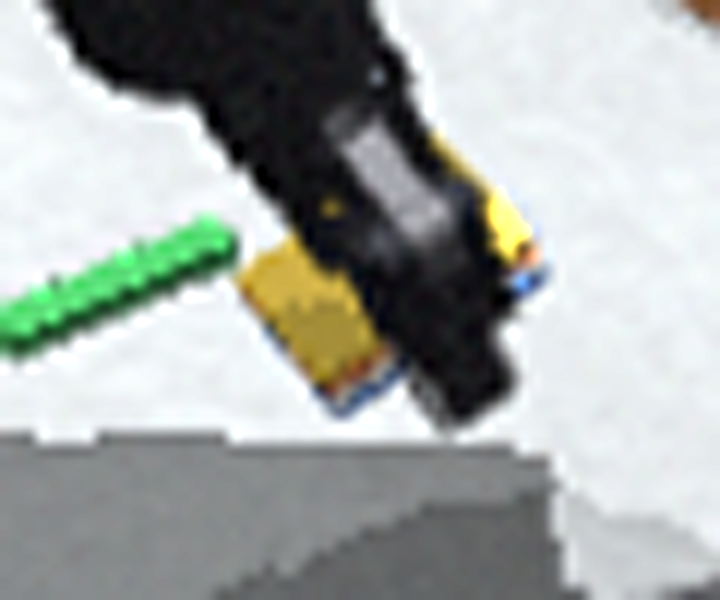

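The packet is held still and tipped, with its edges in line. All bystanders and the camera are where they were at the start, and the plinth at (283,194) is bare. I hand in.

```bash
python3 -c "
from h import *
print(order.sign_off()); st()"
```

```text
the job is handed in; nothing more can be done
None
the job is handed in; nothing more can be done
```

The four plates were tapped flush and picked up as one packet, and the job was handed in at about 25 s with the packet held at the viewing point. I tapped the ends and then the long sides, twice over, and the jaws stopped at 55.5 and 39.7 mm (plates are 56 × 40). I lifted the packet with a 60 N grip and tipped it 25° towards the lens.

**Last checks**
- **Position:** by the arm's readings, the packet's middle is at about (508, -204, 181). The cross is at about (508.5, -204), and the height should be 180.
- **Tilt and heading:** both are within about 0.1° of the target I measured (camera direction -14.5°).
- **Flush and still:** the packet was steady for the last second and its edges lined up in the side view. I could not see the white plate's edge clearly at that resolution. It lies above the lifted blue plate, and the jaws closed on the full stack.
- **Surroundings:** by eye in the last side picture, the other things and the camera are where they were.

**What disagreed**
- **Fingertip position:** the real fingertips sit about 36 mm above the reported TCP along the tool. My first closing therefore passed above the stack without touching anything. I found this in the depth image and corrected for it.
- **Camera bias:** the two cameras differ from the arm's readings by about 2 mm. I allowed for that in x and y, but the true height could still be about 1 mm off.

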